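Flip the stock tags of the canister bins

TASK

On the stock board, flip the hinged tags so that only the full bins show green: a tag stands in front of each bin, and where the bin holds two canisters it must lean over with its green face up, while the tags of the half-full and the empty bin must lean over with the orange face up. Push the tags over with the fingertips, without grasping anything, and leave the canisters and all other things where they are.

Things in the scene. Friction and masses are not known exactly. Their poses are not given: they have to be found in the camera images.
- board: Fixed stock board: aluminium plate 12 mm thick, with a blue rail (70 x 540 mm, top 50 mm above the table) along its near edge, on it a row of four tags 130 mm apart. Behind each tag, on the plate, is its bin, origin 145 mm along the board's x from the tag's foot. Origin: on the table under the middle of the rail; x away from the robot to the bins, y to the left along the row.
- tagA: One of four alike dark steel tag feet (64 x 34 x 5 mm), fixed on the blue rail, at any place in the row; it carries the tag with joint flagA. Origin: its underside, on the rail's top. Axes as the board's. The hinge line runs along x, 12 mm above the origin. Leaning, the tag's free edge is 37 mm to the side of the hinge and 56 mm above the origin; upright, its top is at 70 mm.
- tagB: One of four alike dark steel tag feet (64 x 34 x 5 mm), fixed on the blue rail, at any place in the row; it carries the tag with joint flagB. Origin: its underside, on the rail's top. Axes as the board's. The hinge line runs along x, 12 mm above the origin. Leaning, the tag's free edge is 37 mm to the side of the hinge and 56 mm above the origin; upright, its top is at 70 mm.
- tagC: One of four alike dark steel tag feet (64 x 34 x 5 mm), fixed on the blue rail, at any place in the row; it carries the tag with joint flagC. Origin: its underside, on the rail's top. Axes as the board's. The hinge line runs along x, 12 mm above the origin. Leaning, the tag's free edge is 37 mm to the side of the hinge and 56 mm above the origin; upright, its top is at 70 mm.
- tagD: One of four alike dark steel tag feet (64 x 34 x 5 mm), fixed on the blue rail, at any place in the row; it carries the tag with joint flagD. Origin: its underside, on the rail's top. Axes as the board's. The hinge line runs along x, 12 mm above the origin. Leaning, the tag's free edge is 37 mm to the side of the hinge and 56 mm above the origin; upright, its top is at 70 mm.
- flagA (a joint): Tag on tagA: stiff leaf, 54 mm along the hinge, 4 mm thick, 58 mm from hinge to free edge, green on one face, orange on the other. 0: upright. +0.7 rad (stop): leans right, to -y, green face up. -0.7 (stop): leans left, to +y, orange face up. Light (about 30 g), no spring: pushed past upright it falls to the other stop. Neighbouring tags' edges stay 50 mm apart or more.
- flagB (a joint): Tag on tagB: stiff leaf, 54 mm along the hinge, 4 mm thick, 58 mm from hinge to free edge, green on one face, orange on the other. 0: upright. +0.7 rad (stop): leans right, to -y, green face up. -0.7 (stop): leans left, to +y, orange face up. Light (about 30 g), no spring: pushed past upright it falls to the other stop. Neighbouring tags' edges stay 50 mm apart or more.
- flagC (a joint): Tag on tagC: stiff leaf, 54 mm along the hinge, 4 mm thick, 58 mm from hinge to free edge, green on one face, orange on the other. 0: upright. +0.7 rad (stop): leans right, to -y, green face up. -0.7 (stop): leans left, to +y, orange face up. Light (about 30 g), no spring: pushed past upright it falls to the other stop. Neighbouring tags' edges stay 50 mm apart or more.
- flagD (a joint): Tag on tagD: stiff leaf, 54 mm along the hinge, 4 mm thick, 58 mm from hinge to free edge, green on one face, orange on the other. 0: upright. +0.7 rad (stop): leans right, to -y, green face up. -0.7 (stop): leans left, to +y, orange face up. Light (about 30 g), no spring: pushed past upright it falls to the other stop. Neighbouring tags' edges stay 50 mm apart or more.
- binA: One of four alike open white bins (160 x 95 x 40 mm, walls and floor 4 mm), fixed on the board behind the tags, one per tag, in any order. It takes two canisters, one behind the other along x; it is full if it holds two. Origin: centre of its underside, 12 mm above the table. Axes as the board's.
- binB: One of four alike open white bins (160 x 95 x 40 mm, walls and floor 4 mm), fixed on the board behind the tags, one per tag, in any order. It takes two canisters, one behind the other along x; it is full if it holds two. Origin: centre of its underside, 12 mm above the table. Axes as the board's.
- binC: One of four alike open white bins (160 x 95 x 40 mm, walls and floor 4 mm), fixed on the board behind the tags, one per tag, in any order. It takes two canisters, one behind the other along x; it is full if it holds two. Origin: centre of its underside, 12 mm above the table. Axes as the board's.
- binD: One of four alike open white bins (160 x 95 x 40 mm, walls and floor 4 mm), fixed on the board behind the tags, one per tag, in any order. It takes two canisters, one behind the other along x; it is full if it holds two. Origin: centre of its underside, 12 mm above the table. Axes as the board's.
- can1_center (a point): Centre (half-way up) of a lidded stainless steel canister, 64 mm across the lid and 70 mm tall, about 0.3 kg, standing loose in one of the bins (its centre within 45 mm of that bin's origin, seen from above; top 86 mm above the table). Leave it alone.
- can2_center (a point): Centre (half-way up) of a lidded stainless steel canister, 64 mm across the lid and 70 mm tall, about 0.3 kg, standing loose in one of the bins (its centre within 45 mm of that bin's origin, seen from above; top 86 mm above the table). Leave it alone.
- can3_center (a point): Centre (half-way up) of a lidded stainless steel canister, 64 mm across the lid and 70 mm tall, about 0.3 kg, standing loose in one of the bins (its centre within 45 mm of that bin's origin, seen from above; top 86 mm above the table). Leave it alone.
- can4_center (a point): Centre (half-way up) of a lidded stainless steel canister, 64 mm across the lid and 70 mm tall, about 0.3 kg, standing loose in one of the bins (its centre within 45 mm of that bin's origin, seen from above; top 86 mm above the table). Leave it alone.
- can5_center (a point): Centre (half-way up) of a lidded stainless steel canister, 64 mm across the lid and 70 mm tall, about 0.3 kg, standing loose in one of the bins (its centre within 45 mm of that bin's origin, seen from above; top 86 mm above the table). Leave it alone.
- dish: Closed glass Petri dish, 90 mm across, 18 mm tall, lying in front of the board (robot's side). Origin: centre of its underside. Leave it alone.
- marker: Blue marker pen with black cap, 130 mm long along y, 16 mm thick, lying in front of the board. Origin: middle of its underside. Leave it alone.
- beaker: Glass beaker, 68 mm across, 85 mm tall, left of the board. Origin: centre of its underside. Leave it alone.
- washbottle: White bottle with red cap, 60 mm across, 130 mm tall, left of the board. Origin: centre of its underside. Leave it alone.
- spare_center (a point): Centre of a spare steel canister (64 mm across, 70 mm tall) standing on the table right of the board, in no bin: it counts for none. Leave it alone.
- timer: Flat white timer, 60 x 65 x 22 mm, lying right of the board. Origin: centre of its underside. Leave it alone.

How it is judged:
By the outcome, as a careful person would: the job done as asked, in the order asked, and still so for the second after the job is handed in, with the robot touching nothing.
It also fails if it takes over 54 s, if anything falls off the work surface, if the arm or the gripper's body presses on something with over 40 N, if the wrist force passes 120 N, or if a joint passes its speed limit or range.

ROBOT

A 6-joint arm with a two-finger parallel gripper is mounted at the origin on the work surface. World frame = base frame: x ahead of the robot, y to its left, z up, the work surface at z = 0. Lengths are in m, angles in rad, forces in N, time in s.
With the tool pointing down it reaches from about 0.35 to 0.975 m from the base axis. Payload 4.9 kg.
Tool frame: the origin (TCP) lies midway between the tips of the shut fingers; the grasp point (between the pads) lies 19 mm behind it; z points along the fingers, y is the line along which they close (so a half turn about z gives the same grasp; the last joint's range is limited). The gripper opens to 85 mm and grips with 20 to 120 N. Pads are 22 mm wide; open, the fingers measure 114 mm over their backs; the gripper's body (76 mm by 85 mm) begins 54 mm behind the grasp point. The pads swing forward as they close: fully open they stand 13 mm farther back than shut.
Start: joints at [-1.34, 0.053, 1.613, -0, 1.476, -0.119], TCP at [0.214, -0.587, 0.204] pointing down, gripper open.
Joint ranges: [-3.01, 3.01], [-1.01, 2.22], [0.06, 2.58], [-1.02, 4.17], [0.09, 2.62], [-3.14, 3.14]. Speed limits (rad/s): [2.57, 2.57, 3.14, 3.14, 3.14, 3.14].

INTERFACE

Orientations are given as a unit quaternion [x, y, z, w].
In Python, from station import arm gives the robot as it stands. The module is installed in compiled form; this text tells all that it offers.
- The arm moves only by the tool servo_tool, never from a script. Its argument "increments" is a list of rows, each a list of 2 entries, a list of its own where there are three numbers: the shift along the tool's x, y, z normalised to -1 to 1, where 1 is 0.15 m, then the turn about the tool's z normalised to -1 to 1, where 1 is 180 degrees. In form: [[[tx, ty, tz], spin], ...]. A call has 1 to 5 rows; each row is the pose to reach, as a shift and turn from the pose commanded when the call began, along the tool's axes at that moment, turning the shorter way round; what a row does not reach only later rows make up. A row lasts 1/12 s, in which the tool goes at most 41.7 mm and 7.16 degrees, less where a joint would pass 70% of its speed; a pose out of reach is approached as far as the arm can. A call with a number of a shift or a turn outside -1 to 1 is refused whole. A call with a gripper value outside its range is refused whole. "jaw" is the gripper's target within -1 to 1 (shut at 1, half-way at 0, fully open at -1), set as the call begins (left out, the last holds). The fingers move at their own pace and stop on an object; the grip force is fixed at half the most. Time passes only in rows, so rows that repeat a pose let the fingers close. It gives the time, the measured TCP pose, the force, the opening and the grip force at its end, in the units of the state.
- arm.state(): the state, without advancing time (a new reading comes with each control period).
- arm.snapshot(name): name is "side" or "top" or "wrist"; returns a dict with "image" (420x560x3 uint8, red, green, blue), "fov_y" (degrees; the focal length in pixels is half the picture's height over the tangent of half this angle, whatever the lens; pixels are square), "cx", "cy" (the principal point, pixels), "R" (3x3) and "t" (3): a world point X has camera coordinates R X + t. Camera axes: x right, y down, z forward; pixel columns grow to the right and rows downward; lengths in m; the calibration is good to about 2 mm. A picture is of the moment at which its call begins. There is no depth.
- arm.close_job(): hands the job in; it is judged then, once.
Trained networks look in a picture, given as the dict that the camera call returned (one of the last four; its "shot" number tells which), for a name from the list of things; names that differ only in an ending like _2 or _b are one class to them, and where a whole thing is asked for, a point or a joint stands for the part that bears it (a point fixed in the world has none). Each returns a list of dicts, best first, with "score" (0 to 1); they miss things now and then, are a little off and sometimes report something else, mostly with a low value. They report only what shows in the picture. A call takes as long as a camera call.
- arm.spot_in(picture, target): "rect" ([left, top, right, bottom] in pixels, round what is visible of it).
- arm.trace(picture, target): "region" (420x560 bool, what is visible of it) and "rect" ([left, top, right, bottom] in pixels, round what is visible of it).
- arm.pinpoint(picture, target): "centre" ([column, row] in pixels: a listed point, or the origin of a listed thing).
The state is a dict: "time": time; "joint_positions": joint angles; "dq": joint speeds; "joint_efforts": joint torques, N m; "tcp_pos": TCP position; "orientation": TCP orientation; "ft_force": force on the tool from outside, world axes, zero at the start; "moment": the same for the moment, N m; "gripper_width": opening from 0.0 (shut) to 1.0 (fully open); "grasp_force": force on a finger pad.
Only numpy, scipy, OpenCV 4.12 (cv2) and the standard library are available. Lean on these libraries where they do the work, as an engineer would, in place of code of your own. Each camera call takes 0.05 s, during which the arm holds its last target. There are 200 camera calls.

## Working session

There is one attempt and no reset: what is moved stays moved. The work goes in short steps, Python scripts to look and compute and a tool call to move; the robot and the scene stay as the last step left them, time stands still between calls to the robot, and variables do not carry over. Pictures are saved under pics/ and viewed, at most 10 in all, crops included, and the job is handed in when it is done.

Besides the shell and the picture viewer there is one more tool, called after "Request:" as a command line: name --argument value ..., lists and objects as JSON in quotes. servo_tool: Moves the arm, as the interface text tells. Scaled input: -1 to 1 covers 0.15 m each way for a shift and 180 degrees each way for a turn. Its arguments: {"type":"object","properties":{"increments":{"type":"array","items":{"type":"array"}},"jaw":{"type":"number"}},"required":["increments"]}

```bash
mkdir -p pics
cat > h.py <<'E'
import numpy as np, cv2
from station import arm
def ray(p,uv,z):
    f=210/np.tan(np.radians(p["fov_y"])/2)
    R=np.array(p["R"]);t=np.array(p["t"])
    d=R.T@np.array([(uv[0]-p["cx"])/f,(uv[1]-p["cy"])/f,1]);c=-R.T@t
    return c+d*(z-c[2])/d[2]
def save(p,n): cv2.imwrite(f"pics/{n}.png",p["image"][:,:,::-1])
E
python3 - <<'E'
from h import *
p=arm.snapshot("top");save(p,"top1")
s=arm.snapshot("side");save(s,"side1")
for n,z in [("board",0),("tagA",.05),("binA",.012),("can1_center",.051)]:
    for r in arm.pinpoint(p,n): print(n,round(r["score"],2),np.round(r["centre"]),ray(p,r["centre"],z).round(3))
st=arm.state();print(st["tcp_pos"],st["orientation"],st["gripper_width"])
E
```

```text
tagA 0.71 [209. 226.] [0.533 0.216 0.05 ]
tagA 0.38 [252. 161.] [0.712 0.098 0.05 ]
binA 0.63 [205. 178.] [0.671 0.236 0.012]
can1_center 0.87 [208. 187.] [0.64  0.22  0.051]
can1_center 0.45 [409. 230.] [ 0.52  -0.331  0.051]
[ 0.21414741 -0.58691429  0.20346914] [ 9.84743888e-01  1.74009612e-01 -2.09128670e-05 -3.60564695e-04] 1.0001868789620247
```

View pics/top1.png

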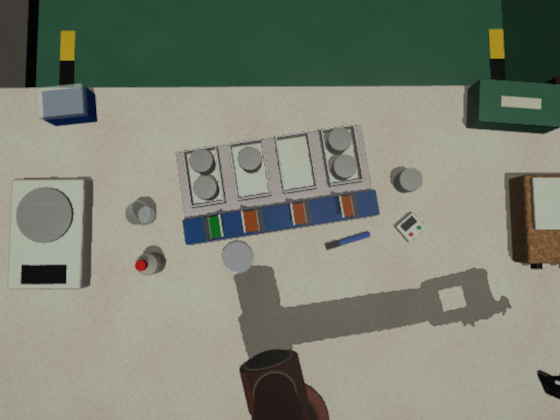

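View pics/side1.png

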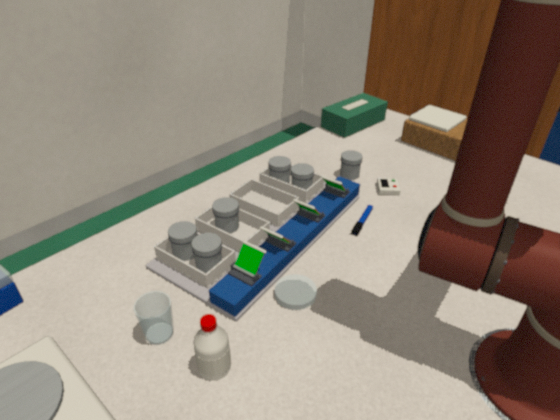

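The top view shows, left to right: a full bin with a green tag at (215,226), then half full with orange at (251,221), empty with orange at (299,214), and full with orange at (347,206). The spare canister at (409,180) stands off the board. So it looks like only the rightmost tag needs to flip. I'll zoom in to confirm and measure it.

Run:
```python
from h import *
p=arm.snapshot("top")
im=p["image"];cv2.imwrite("pics/z.png",cv2.resize(im[115:255,165:395,::-1],None,fx=3.4,fy=3.4,interpolation=cv2.INTER_CUBIC))
hsv=cv2.cvtColor(im,cv2.COLOR_RGB2HSV)
roi=np.zeros(im.shape[:2],np.uint8);roi[185:250,180:385]=1
for nm,lo,hi in [("or",(3,120,60),(22,255,255)),("gr",(45,120,50),(75,255,255)),("blue",(100,120,30),(125,255,255))]:
    m=cv2.inRange(hsv,lo,hi)*roi
    n,l,s,c=cv2.connectedComponentsWithStats(m)
    for i in range(1,n):
        if s[i,4]>30:
            r=cv2.minAreaRect(np.argwhere(l==i)[:,::-1].astype(np.float32))
            print(nm,s[i],c[i].round(1),[ray(p,q,.084 if nm!="blue" else .05)[:2].round(3) for q in ([c[i]] if nm!="blue" else cv2.boxPoints(r))])
m=cv2.inRange(hsv,(100,120,30),(125,255,255))*roi
r=cv2.minAreaRect(np.argwhere(m>0)[:,::-1].astype(np.float32))
b=np.array([ray(p,q,.05)[:2] for q in cv2.boxPoints(r)]);print(b.round(3),b.mean(0),np.linalg.norm(b-np.roll(b,1,0),axis=1))
```

```text
or [342 196  11  20 174] [346.9 205.5] [array([ 0.585, -0.156])]
or [293 203  13  21 207] [298.8 212.9] [array([ 0.565, -0.027])]
or [243 211  15  21 247] [250.4 220.5] [array([0.546, 0.101])]
gr [209 215  12  23 192] [214.4 226.1] [array([0.532, 0.197])]
blue [357 191  21  26 382] [366.5 202.9] [array([ 0.622, -0.188]), array([ 0.63 , -0.239]), array([ 0.566, -0.248]), array([ 0.558, -0.198])]
blue [310 197  33  27 597] [323.8 210.2] [array([ 0.602, -0.059]), array([ 0.615, -0.139]), array([ 0.551, -0.148]), array([ 0.538, -0.068])]
blue [262 204  37  28 623] [277.  217.5] [array([0.583, 0.072]), array([ 0.597, -0.018]), array([ 0.532, -0.027]), array([0.518, 0.062])]
blue [218 211  36  28 499] [232.2 224.9] [array([0.564, 0.203]), array([0.579, 0.107]), array([0.512, 0.096]), array([0.498, 0.192])]
blue [183 217  23  27 483] [194.1 230.2] [array([0.552, 0.289]), array([0.559, 0.237]), array([0.492, 0.226]), array([0.485, 0.279])]
blue [340 232  30  13 123] [354.2 237.9] [array([ 0.492, -0.139]), array([ 0.515, -0.219]), array([ 0.505, -0.222]), array([ 0.481, -0.142])]
[[ 0.552  0.29 ]
 [ 0.629 -0.239]
 [ 0.498 -0.256]
 [ 0.423  0.269]] [0.52544007 0.01592707] [0.13118444 0.53476284 0.13229057 0.53019289]
```

View pics/z.png

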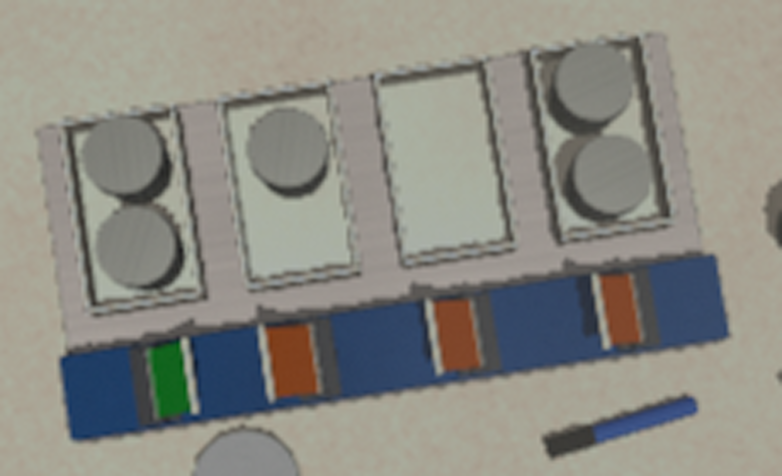

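Confirmed: only the rightmost tag has to flip to green. The board is yawed about 8.3° and that tag's hinge is at about (0.586, -0.172). I'll shut the jaw and approach on its left side.

Request:
servo_tool --increments '[[[0.2,-0.13,0],0],[[0.4,-0.26,0],0],[[0.6,-0.39,0],0],[[0.8,-0.52,0],0],[[1.0,-0.65,0],0]]' --jaw 1

```text
time: 0.77
tcp_pos: [0.3223, -0.4428, 0.2039]
orientation: [0.985, 0.174, 0.0, 0.0]
ft_force: [0.5, -0.0, -0.0]
gripper_width: 0.299
grasp_force: 0.0
```

Request:
servo_tool --increments '[[[0.2,-0.13,0],0],[[0.4,-0.26,0],0],[[0.6,-0.39,0],0],[[0.8,-0.52,0],0],[[1.0,-0.65,0],0]]'

```text
time: 1.18
tcp_pos: [0.43, -0.2996, 0.2042]
orientation: [0.985, 0.174, 0.0, 0.0]
ft_force: [0.3, -0.3, 0.2]
gripper_width: 0.001
grasp_force: 0.0
```

Request:
servo_tool --increments '[[[0.2,-0.13,0],0],[[0.4,-0.26,0],0],[[0.6,-0.39,0],0],[[0.8,-0.52,0],0],[[1.0,-0.65,0],0]]'

```text
time: 1.6
tcp_pos: [0.5375, -0.1565, 0.2041]
orientation: [0.985, 0.174, 0.0, 0.0]
ft_force: [0.7, 0.1, 0.3]
gripper_width: 0.0
grasp_force: 0.0
```

Request:
servo_tool --increments '[[[0.19,-0.13,0],0.03],[[0.38,-0.25,0],0.065],[[0.38,-0.25,0],0.065],[[0.38,-0.25,0],0.065],[[0.38,-0.25,0],0.065]]'

```text
time: 2.02
tcp_pos: [0.5772, -0.1035, 0.2037]
orientation: [0.997, 0.073, -0.0, 0.0]
ft_force: [0.6, -0.3, 0.7]
gripper_width: -0.003
grasp_force: 0.0
```

Run:
```python
from h import *
p=arm.snapshot("wrist");save(p,"w1")
f=210/np.tan(np.radians(p["fov_y"])/2)
for n,X in [("tip",(.577,-.1035,.204)),("under@.085",(.577,-.1035,.085)),("hinge",(.586,-.1725,.062)),("edge",(.581,-.136,.106))]:
    c=np.array(p["R"])@X+p["t"];print(n,(c[:2]/c[2]*f+[p["cx"],p["cy"]]).round())
```

```text
tip [278. 246.]
under@.085 [278. 195.]
hinge [344. 190.]
edge [313. 202.]
```

View pics/w1.png

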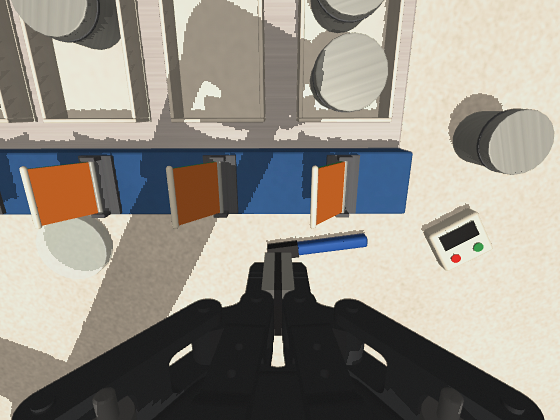

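The wrist view shows the tag's free edge at column 315 and its hinge near (344,187), which matches my predictions. I'll descend left of it, push right, then withdraw left and up.

Request:
servo_tool --increments '[[[0,0,0.2],0],[[0,0,0.4],0],[[0,0,0.6],0],[[0,0,0.79],0],[[0,0,0.79],0]]'

```text
time: 2.48
tcp_pos: [0.5718, -0.1032, 0.0783]
orientation: [0.997, 0.072, -0.006, -0.002]
ft_force: [-1.5, 0.2, -1.9]
gripper_width: 0.0
grasp_force: 0.0
```

Request:
servo_tool --increments '[[[0,0.06,0],0],[[0,0.12,0],0],[[0,0.18,0],0],[[0,0.24,0],0],[[0,0.28,0],0]]'

```text
time: 2.9
tcp_pos: [0.5849, -0.1471, 0.0877]
orientation: [0.997, 0.072, 0.002, 0.001]
ft_force: [0.7, -0.7, -0.4]
gripper_width: 0.001
grasp_force: 0.0
```

Request:
servo_tool --increments '[[[0,0.04,0],0],[[0,0.08,0],0],[[0,0.12,0],0],[[0,0.17,0],0],[[0,0.17,0],0]]'

```text
time: 3.32
tcp_pos: [0.5874, -0.1714, 0.0854]
orientation: [0.997, 0.072, 0.0, 0.0]
ft_force: [0.5, 0.3, -0.3]
gripper_width: -0.003
grasp_force: 0.0
```

Request:
servo_tool --increments '[[[0,0,0],0],[[0,0,0],0],[[0,-0.1,0],0],[[0,-0.2,0],0],[[0,-0.3,0],0]]'

```text
time: 3.73
tcp_pos: [0.5802, -0.1237, 0.0852]
orientation: [0.997, 0.073, -0.0, -0.0]
ft_force: [0.0, 0.8, 0.4]
gripper_width: -0.001
grasp_force: 0.0
```

Request:
servo_tool --increments '[[[0,0,-0.2],0],[[0,0,-0.4],0],[[0,0,-0.6],0],[[0,0,-0.8],0],[[0,0,-0.8],0]]'

```text
time: 4.15
tcp_pos: [0.584, -0.1249, 0.2138]
orientation: [0.997, 0.074, 0.006, 0.002]
ft_force: [1.2, -0.1, 0.9]
gripper_width: 0.001
grasp_force: 0.0
```

Run:
```python
from h import *
p=arm.snapshot("wrist");save(p,"w2")
```

```text
(no output)
```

View pics/w2.png

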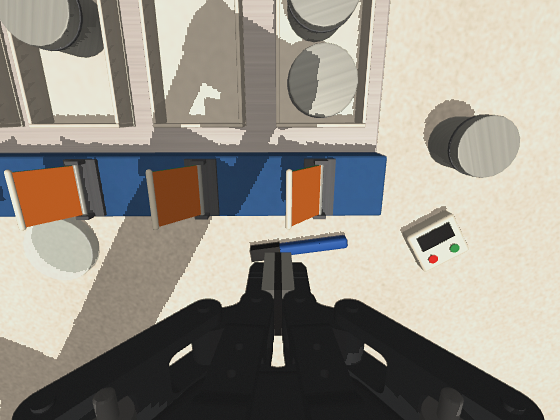

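The tag at (305,195) is still orange, so the push only got it to about upright and it fell back. I'll repeat the push farther past the hinge and look while holding there.

Request:
servo_tool --increments '[[[0,-0.1,0],0],[[0,-0.17,0],0],[[0,-0.17,0],0],[[0,-0.17,0.2],0],[[0,-0.17,0.35],0]]'

```text
time: 4.62
tcp_pos: [0.5769, -0.0995, 0.1518]
orientation: [0.997, 0.073, 0.0, 0.0]
ft_force: [0.4, -0.0, -1.1]
gripper_width: -0.005
grasp_force: 0.0
```

Request:
servo_tool --increments '[[[0,0,0.15],0],[[0,0,0.3],0],[[0,0,0.38],0],[[0,0,0.38],0],[[0,0,0.38],0]]'

```text
time: 5.03
tcp_pos: [0.5762, -0.0999, 0.0949]
orientation: [0.997, 0.073, -0.001, -0.0]
ft_force: [1.3, -0.2, 0.1]
gripper_width: 0.0
grasp_force: 0.0
```

Request:
servo_tool --increments '[[[0,0.06,0],0],[[0,0.12,0],0],[[0,0.18,0],0],[[0,0.24,0],0],[[0,0.3,0],0]]'

```text
time: 5.45
tcp_pos: [0.5841, -0.1465, 0.0968]
orientation: [0.997, 0.072, 0.001, 0.0]
ft_force: [-0.0, -0.4, 0.0]
gripper_width: -0.001
grasp_force: 0.0
```

Request:
servo_tool --increments '[[[0,0.06,0],0],[[0,0.12,0],0],[[0,0.18,0],0],[[0,0.24,0],0],[[0,0.28,0],0]]'

```text
time: 5.87
tcp_pos: [0.5897, -0.1877, 0.0958]
orientation: [0.997, 0.072, -0.0, 0.0]
ft_force: [-0.7, 0.0, -0.0]
gripper_width: -0.001
grasp_force: 0.0
```

Run:
```python
from h import *
p=arm.snapshot("wrist");save(p,"w3")
print(arm.state()["tcp_pos"],arm.state()["ft_force"])
```

```text
[ 0.58978596 -0.18840925  0.09592499] [-0.43766041  0.91549508 -0.35319445]
```

View pics/w3.png

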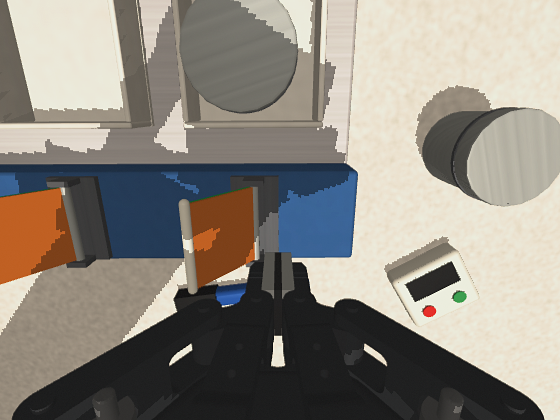

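The tag is still orange, with its free edge running from (184,200) to (193,292), and the fingertip at (278,255) is already right of the hinge. So the tip must have missed the tag, either in x or in height. I'll triangulate to find out.

Run:
```python
from h import *
p=arm.snapshot("wrist");
for z in (.096,.106): print(z,[ray(p,q,z).round(3) for q in [(184,200),(193,292),(278,255)]])
print("hinge",[ray(p,q,.062).round(3) for q in [(256,188),(258,245)]])
print("cam",-np.array(p["R"]).T@p["t"])
t=arm.snapshot("top");s=arm.snapshot("side")
cv2.imwrite("pics/s3.png",np.hstack([cv2.resize(x["image"][a:a+100,b:b+130,::-1],None,fx=3,fy=3,interpolation=cv2.INTER_CUBIC) for x,a,b in((t,150,290),(s,150,280))]))
```

```text
0.096 [array([ 0.611, -0.13 ,  0.096]), array([ 0.55 , -0.139,  0.096]), array([ 0.584, -0.189,  0.096])]
0.106 [array([ 0.614, -0.133,  0.106]), array([ 0.557, -0.141,  0.106]), array([ 0.589, -0.189,  0.106])]
hinge [array([ 0.615, -0.17 ,  0.062]), array([ 0.573, -0.176,  0.062])]
cam [ 0.66754257 -0.17686043  0.26558118]
```

View pics/s3.png

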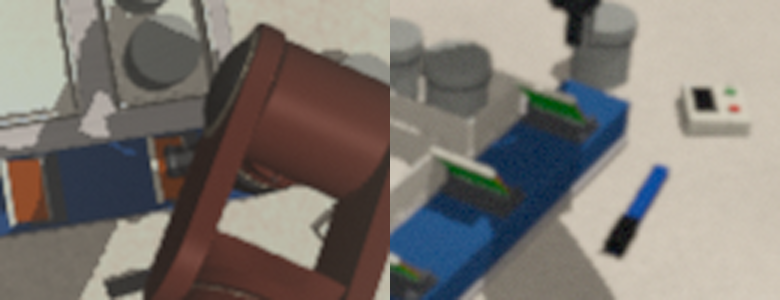

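Run:
```python
from h import *
s=arm.snapshot("side");st=arm.state();T=np.array(st["tcp_pos"])
f=210/np.tan(np.radians(s["fov_y"])/2)
def pr(X): c=np.array(s["R"])@X+s["t"];return (c[:2]/c[2]*f+[s["cx"],s["cy"]]).round()
print(T,st["joint_positions"],"tip",pr(T),"tip+4cm",pr(T+[0,0,.04]))
for n,X in [("edge far",(.608,-.132,.106)),("edge near",(.554,-.14,.106)),("hinge far",(.613,-.168,.062)),("hinge near",(.56,-.176,.062))]: print(n,pr(np.array(X)))
im=s["image"][100:220,280:400,::-1];cv2.imwrite("pics/s4.png",cv2.resize(im,None,fx=5,fy=5,interpolation=cv2.INTER_CUBIC))
```

```text
[ 0.58949569 -0.18620712  0.09577436] [-4.26393684e-01  1.24995206e-01  1.72201080e+00  2.53424984e-04
  1.29496344e+00  9.98628101e-01] tip [341. 175.] tip+4cm [342. 161.]
edge far [322. 176.]
edge near [341. 183.]
hinge far [328. 185.]
hinge near [346. 191.]
```

View pics/s4.png

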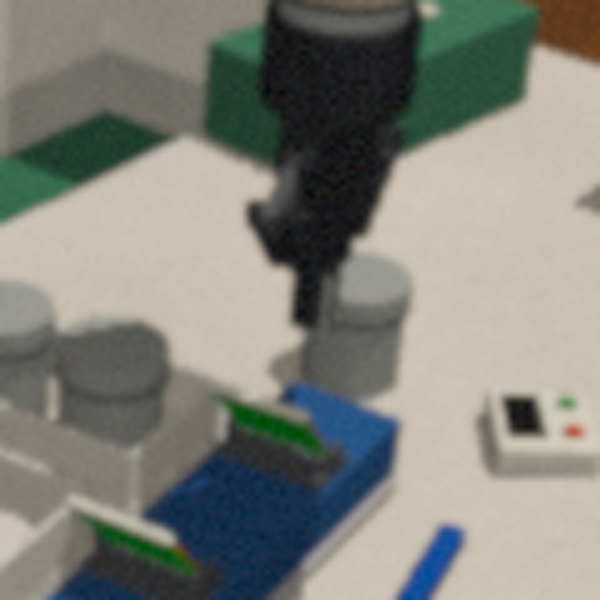

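The side view shows the fingertip's lower end at about (341,165), where a TCP at z=0.096 would project to row 175. The real tip is therefore about 30 mm higher than reported, so it passed over the tag, whose edge sits at 0.106. I'll go back left of the tag and come down lower, then check from the side before pushing.

Request:
servo_tool --increments '[[[0,0,-0.2],0],[[0,-0.15,-0.2],0],[[0,-0.35,-0.2],0],[[0,-0.55,-0.2],0],[[0,-0.59,-0.2],0]]'

```text
time: 6.53
tcp_pos: [0.5759, -0.0949, 0.1259]
orientation: [0.997, 0.074, -0.0, -0.001]
ft_force: [0.1, -0.0, -0.6]
gripper_width: 0.002
grasp_force: 0.0
```

Request:
servo_tool --increments '[[[0,0,0.1],0],[[0,0,0.2],0],[[0,0,0.3],0],[[0,0,0.4],0],[[0,0,0.4],0]]'

```text
time: 6.95
tcp_pos: [0.5741, -0.0979, 0.0622]
orientation: [0.997, 0.073, -0.003, -0.001]
ft_force: [-1.2, -0.5, -0.2]
gripper_width: 0.002
grasp_force: 0.0
```

Run:
```python
from h import *
s=arm.snapshot("side");st=arm.state();T=np.array(st["tcp_pos"])
f=210/np.tan(np.radians(s["fov_y"])/2)
def pr(X): c=np.array(s["R"])@X+s["t"];return (c[:2]/c[2]*f+[s["cx"],s["cy"]]).round(1)
print(T,st["ft_force"],"tip",pr(T),"+3cm",pr(T+[0,0,.03]),"edge far,near",pr(np.array((.608,-.132,.106))),pr(np.array((.554,-.14,.106))))
im=s["image"][120:220,270:400,::-1];cv2.imwrite("pics/s5.png",cv2.resize(im,None,fx=5,fy=5,interpolation=cv2.INTER_CUBIC))
```

```text
[ 0.57511725 -0.09827945  0.06390312] [ 0.21420906 -0.45343262 -0.04790451] tip [322.9 200.3] +3cm [323.6 190.5] edge far,near [322.3 176.5] [340.9 183.1]
```

View pics/s5.png

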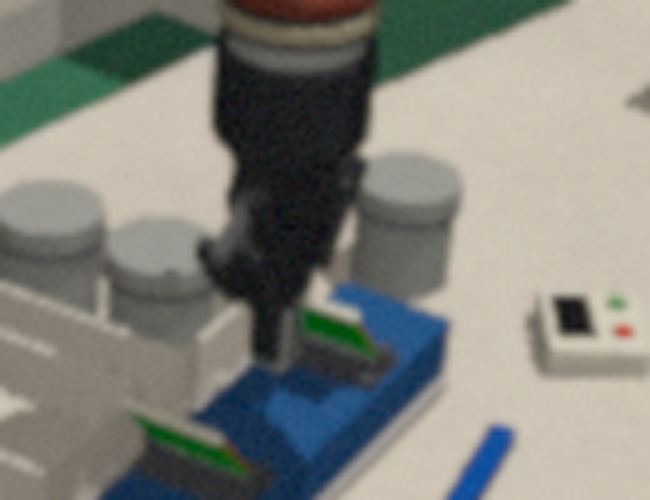

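The tip shows at (324,192), which puts its true height near 0.09, below the tag's free edge and left of it. I'll push now.

Request:
servo_tool --increments '[[[0,0.06,0],0],[[0,0.12,0],0],[[0,0.18,0],0],[[0,0.24,0],0],[[0,0.3,0],0]]'

```text
time: 7.42
tcp_pos: [0.5868, -0.1442, 0.0719]
orientation: [0.997, 0.073, 0.004, 0.001]
ft_force: [-0.2, -0.3, 0.2]
gripper_width: 0.0
grasp_force: 0.1
```

Request:
servo_tool --increments '[[[0,0.05,0],0],[[0,0.1,0],0],[[0,0.15,0],0],[[0,0.2,0],0],[[0,0.23,0],0]]'

```text
time: 7.83
tcp_pos: [0.588, -0.1788, 0.0654]
orientation: [0.997, 0.072, -0.0, -0.0]
ft_force: [-0.1, -0.8, -0.6]
gripper_width: 0.001
grasp_force: 0.0
```

Request:
servo_tool --increments '[[[0,0,0],0],[[0,0,0],0],[[0,-0.1,0],0],[[0,-0.25,0],0],[[0,-0.4,0],0]]'

```text
time: 8.25
tcp_pos: [0.5791, -0.1167, 0.0657]
orientation: [0.997, 0.072, -0.0, -0.0]
ft_force: [-1.0, -0.6, -1.5]
gripper_width: -0.0
grasp_force: 0.0
```

Request:
servo_tool --increments '[[[0,0,-0.2],0],[[0,0,-0.4],0],[[0,0,-0.6],0],[[0,0,-0.8],0],[[0,0,-0.95],0]]'

```text
time: 8.67
tcp_pos: [0.58, -0.1168, 0.2114]
orientation: [0.997, 0.073, 0.001, 0.0]
ft_force: [0.3, 0.1, -0.5]
gripper_width: -0.002
grasp_force: 0.0
```

Run:
```python
from h import *
save(arm.snapshot("wrist"),"w6")
```

```text
(no output)
```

View pics/w6.png

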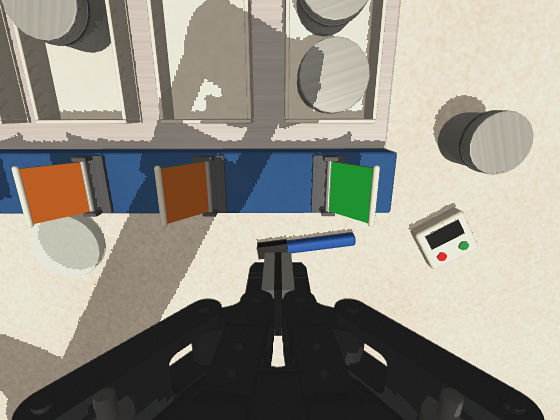

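The right tag at (352,193) now lies green side up. The two tags left of it are still orange, and nothing else in view has moved. The arm is clear, so I'm handing in.

```bash
python3 -c "
from station import arm
print(arm.close_job())"
```

```text
the job is handed in; nothing more can be done
None
```

The job is handed in: the right tag was flipped to green on the third push (the first two passed over it), the two middle tags are still orange, and the left tag was already green and never touched, so only the two full bins show green.

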